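# Seat a specimen carrier on a microscope's platform

### The job

Pick up the blue specimen carrier (it has a white grip tab) and set it gently on the microscope's small metal platform, clear of both brass stop bars. Then slide it, lying flat, into the corner of the two stops until it bears snugly on both at once with a light push of some 5 N on each (well under 10 N), so that it sits square and centred on the platform with no edge overhanging, and let go. Leave the bottle, the dish and the slide box where they are.

Things in the scene. Friction and masses are not known exactly. Their poses are not given: they have to be found in the camera images.
- carrier: Loose specimen carrier: flat blue metal plate 76 (x) x 52 (y) x 10 (z) mm with two small glass windows; in the middle of its top an upright white grip tab 30 (x) x 14 (y) mm, from 10 to 44 mm above the underside. About 160 g, give or take a third. Origin: centre of the underside, z up. Same after a half turn: may be seated either way round. Starts on the bench, yaw within 0.6 rad.
- platform: Polished metal platform (slippery, friction 0.2) 92 (x) x 68 (y) mm on the microscope, 14 mm proud of the black stage plate; stiff, gives 0.1 mm per N. Origin: centre of its top, 134 mm above the bench, z up. Seated, the carrier's long side lies along x, its centre within 3 mm of this origin in x and in y, as the stops are set. Stops at the +x end and +y side; -x and -y sides open. Yaw within 0.35 rad.
- end_stop: Screw-set stop at the platform's +x end: dark bracket and a polished brass bar 4 mm thick, 52 mm long (y), 8 mm high. Origin (fixed to the bracket): 38 mm to +x of the platform's origin, level with its top, axes as the platform's. The bar's face that the carrier's end touches lies within 3 mm of it in x: the setting varies, is not reported, must be felt. It gives 1 mm per 12 N.
- side_stop: Screw-set stop at the platform's +y side: dark bracket and a polished brass bar 4 mm thick, 76 mm long (x), 8 mm high. Origin (fixed to the bracket): 26 mm to +y of the platform's origin, level with its top, axes as the platform's. The bar's face that the carrier's long side touches lies within 3 mm of it in y: the setting varies, is not reported, must be felt. It gives 1 mm per 12 N.
- microscope: Fixed cream microscope: foot 260 (x) x 150 (y) mm; black stage plate 200 x 210 mm centred 20 mm to -x of the origin, top at 120 mm; focus knobs reach 95 mm to either side at 60 mm height; two eyepieces at the +x end reach x = 240 mm, 165 mm high. Origin: centre of the foot's underside, 30 mm to +x of the platform's. Axes as the platform's.
- oil_bottle: Bystander: small loose amber bottle, 30 mm across, 58 mm tall, standing on the bench. Origin: centre of its underside.
- dish: Bystander: loose clear lidded dish, 60 mm across, 16 mm high, on the bench. Origin: centre of its underside.
- slide_box: Bystander: loose green slide box, 84 (x) x 34 (y) x 30 mm, on the bench. Origin: centre of its underside.
Mind the look-alikes: they are no part of the job. Of the things that look like the carrier, the smallest one is meant.

How it is judged:
By the outcome, as a careful person would: the job done as asked, in the order asked, and still so for the second after the job is handed in, with the robot touching nothing.
It also fails if it takes over 61 s, if anything falls off the work surface, if the arm or the gripper's body presses on something with over 40 N, if the wrist force passes 120 N, or if a joint passes its speed limit or range.

### The arm

A 6-joint arm with a two-finger parallel gripper is mounted at the origin on the work surface. World frame = base frame: x ahead of the robot, y to its left, z up, the work surface at z = 0. Lengths are in m, angles in rad, forces in N, time in s.
With the tool pointing down it reaches from about 0.25 to 0.725 m from the base axis. Payload 4 kg.
Tool frame: the origin (TCP) lies between the finger pads; the fingertips stand 8 mm ahead of it and the grasp point (between the pads) lies 11 mm behind it; z points along the fingers, y is the direction in which the jaws open and shut (so a half turn about z gives the same grasp; the last joint's range is limited). The gripper opens to 85 mm and grips with 20 to 120 N. Pads are 22 mm wide; open, the fingers measure 114 mm over their backs; the gripper's body (76 mm by 85 mm) begins 54 mm behind the grasp point. The pads swing forward as they close: fully open they stand 13 mm farther back than shut.
Start: joints at [-1.114, 0.241, 0.005, 1.335, 0, 1.571], TCP at [0.221, -0.449, 0.239] pointing down, gripper open.
Joint ranges: [-2.72, 2.72], [-1.05, 1.87], [-1.09, 1.28], [-1.99, 2.15], [-1.42, 1.44], [-3.14, 3.14]. Speed limits (rad/s): [2.79, 2.79, 3.14, 3.14, 3.14, 3.14].

### API

Orientations are given as a unit quaternion [x, y, z, w].
In Python, from workcell import * gives the robot as it stands.
- The arm moves only by the tool send_rows, never from a script. Its argument "increments" is a list that holds one entry, the list of rows, each a list of 6 numbers: the shift along the tool's x, y, z in units of 50 mm (1.0 is 50 mm), then the turn, a rotation vector about the tool's x, y, z in units of 10 degrees (1.0 is 10 degrees). In form: [[[x, y, z, ax, ay, az], ...]]. A call has 1 to 8 rows; each row shifts and turns the commanded pose from where the row before left it, along the tool's axes as they then stand; what a row does not reach is not made up. A row lasts 1/8 s, in which the tool goes at most 62.5 mm and 10.7 degrees, less where a joint would pass 70% of its speed; a pose out of reach is approached as far as the arm can. A call with a number of a shift or a turn outside -1 to 1 is refused whole. A call with a gripper value outside its range is refused whole. "grip" is the closure, from 0 (fully open) to 1 (shut), set as the call begins (left out, the last holds). The fingers move at their own pace and stop on an object; the grip force is fixed at half the most. Time passes only in rows, so rows that do not move let the fingers close. It gives the time, the measured TCP pose, the force and the opening at its end, in the units of the state.
- get_obs(): the state, without advancing time (a new reading comes with each control period).
- camera(name): name is "scene" or "top" or "wrist"; returns a dict with "color" (400x640x3 uint8, red, green, blue), "z_map" (400x640 float32, m along the optical axis (not along the pixel's ray), 0 where there is no reading), "intrinsics" (3x3 intrinsics, pixels), "pose" (4x4, takes a point from camera to world coordinates); the wrist camera has in their place "mount" (4x4, takes a point from camera to tool coordinates, whose origin is the TCP and whose axes are the flange's). Camera axes: x right, y down, z forward; pixel columns grow to the right and rows downward; lengths in m; the calibration is good to about 2 mm. The wrist camera is an equidistant fisheye: a pixel r from the principal point sees the ray r / f radians off the axis. A picture is of the moment at which its call begins: read the wrist's pose just before it.
- job_done(): hands the job in, once; it reports no verdict.
The state is a dict: "clock": time; "joint_pos": joint angles; "joint_vel": joint speeds; "tau": joint torques, N m; "eef_pos": TCP position; "tool_rot": TCP orientation; "ft_force": force on the tool from outside, world axes, zero at the start; "ft_torque": the same for the moment, N m; "grip_width": finger opening in m.
Only numpy, scipy, OpenCV 4.12 (cv2) and the standard library are available. Lean on these libraries where they do the work, as an engineer would, in place of code of your own. Each camera call takes 0.05 s, during which the arm holds its last target.

## Working session

There is one attempt and no reset: what is moved stays moved. The work goes in short steps, Python scripts to look and compute and a tool call to move; the robot and the scene stay as the last step left them, time stands still between calls to the robot, and variables do not carry over. Pictures are saved under pics/ and viewed, and the job is handed in when it is done.

Besides the shell and the picture viewer there is one more tool, called after "Request:" as name([rows], argument=value, ...), one row to a line, values as JSON. send_rows: Moves the arm, as the interface text tells. Its arguments: {"type":"object","properties":{"increments":{"type":"array"},"grip":{"type":"number"}},"required":["increments"]}

```bash
mkdir -p pics
python3 - <<'E'
from workcell import *
import cv2,numpy as np,pickle
o=get_obs();print(o)
d={}
for n in ["scene","top"]:
    c=camera(n);d[n]=c
    cv2.imwrite(f"pics/{n}0.png",c["color"][:,:,::-1]);print(n,c["intrinsics"],c["pose"])
pickle.dump(d,open("c0.pkl","wb"))
E
```

```text
{'clock': 0.0, 'joint_pos': array([-1.11400939e+00,  2.41420290e-01,  3.72203047e-03,  1.33515418e+00,
       -1.66811387e-07,  1.57082459e+00]), 'joint_vel': array([-0.00061785, -0.00087988,  0.0012583 ,  0.00177104, -0.00011724,
        0.0015743 ]), 'tau': array([ 1.11519639e-03, -3.72322190e+01,  2.52404702e+01,  1.69816188e-02,
        1.54051045e-04,  4.87367629e-06]), 'eef_pos': array([ 0.22026931, -0.44819995,  0.23840842]), 'tool_rot': array([ 9.74034076e-01,  2.26399122e-01, -2.32860852e-04, -1.00133758e-03]), 'ft_force': array([0.3647707 , 0.35434851, 0.59032625]), 'ft_torque': array([-0.00489834, -0.02853036,  0.00889521]), 'grip_width': 0.08548825198307765}
scene [[475.87908504   0.         318.75453355]
 [  0.         475.87908504 197.45539405]
 [  0.           0.           1.        ]] [[-0.76746734  0.51844092 -0.37711125  0.86541859]
 [ 0.64105975  0.62614259 -0.44383314  0.56814894]
 [ 0.00602415 -0.58237828 -0.81289559  0.82174995]
 [ 0.          0.          0.          1.        ]]
top [[512.94652771   0.         318.20051363]
 [  0.         512.94652771 204.77020991]
 [  0.           0.           1.        ]] [[ 0.00532949 -0.99684309  0.07921769  0.43392251]
 [-0.99974204 -0.0035624   0.02243138  0.1538109 ]
 [-0.02207836 -0.0793168  -0.99660493  1.24831671]
 [ 0.          0.          0.          1.        ]]
```

View pics/scene0.png

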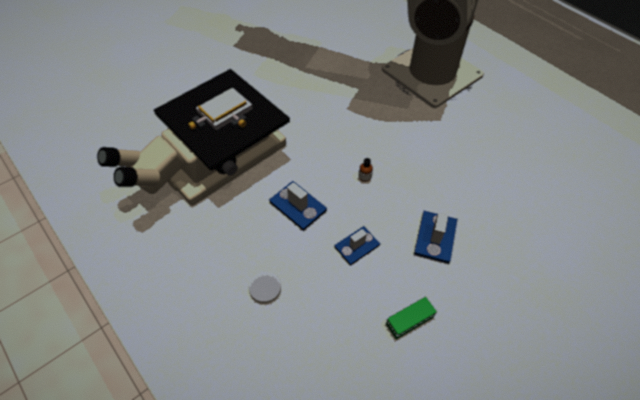

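View pics/top0.png

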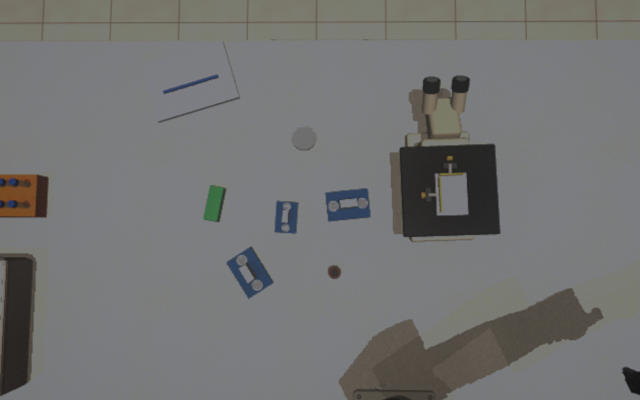

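The smallest blue plate is at top-view pixel (286,217), and the microscope platform is near (452,194). Its stops are at the top (+x) and left (+y). I'll enlarge both.

```bash
cat > h.py <<'E'
import numpy as np,cv2,pickle
from scipy.spatial.transform import Rotation as R
def pt(c,u,v,z=None,h=None):
    K=c["intrinsics"];P=c["pose"]
    r=np.linalg.inv(K)@np.array([u,v,1.]);d=P[:3,:3]@r;o=P[:3,3]
    if h is not None: return o+d*(h-o[2])/d[2]
    return o+d*z
def boxof(c,mask,h):
    n,l,s,ce=cv2.connectedComponentsWithStats(mask.astype(np.uint8),connectivity=8)
    for i in range(1,n):
        if s[i,4]<60: continue
        v,u=np.where(l==i)
        p=np.array([pt(c,a,b,h=h)[:2] for a,b in zip(u,v)])
        print("px",ce[i].round(1),s[i,4],"rect",cv2.minAreaRect((p*1000).astype(np.float32)))
def crop(img,x0,y0,x1,y1,k,name):
    cv2.imwrite(name,cv2.resize(img[y0:y1,x0:x1,::-1],None,fx=k,fy=k,interpolation=cv2.INTER_CUBIC))
E
python3 - <<'E'
from h import *
d=pickle.load(open("c0.pkl","rb"));c=d["top"];im=c["color"].astype(int)
b=(im[:,:,2]>im[:,:,0]+30)&(im[:,:,2]>60)
b=cv2.morphologyEx(b.astype(np.uint8),cv2.MORPH_CLOSE,np.ones((9,9)))
boxof(c,b,0.01)
a=np.hstack([cv2.resize(c["color"][y:y+60,x:x+80],None,fx=5,fy=5,interpolation=cv2.INTER_CUBIC) for x,y in [(246,187),(412,164)]])
a=np.clip(a.astype(float)*1.6,0,255).astype(np.uint8)
cv2.imwrite("pics/crop1.png",a[:,:,::-1])
zm=c["z_map"]
for v in range(160,232,6): print(v,[round(float(pt(c,u,v,z=zm[v,u])[2]*1000)) for u in range(416,500,4)])
for u,v in [(286,217),(286,210),(277,225)]:print(pt(c,u,v,z=zm[v,u]))
E
```

```text
px [189.7  83.6] 134 rect ((833.36083984375, 501.3285217285156), (6.197336196899414, 139.8026123046875), 17.402240753173828)
px [  7.4 181.1] 82 rect ((587.1460571289062, 947.9741821289062), (12.409440040588379, 37.867191314697266), 0.15303738415241241)
px [347.4 204.6] 982 rect ((533.9132080078125, 110.83087158203125), (67.83404541015625, 100.23546600341797), 6.257574081420898)
px [  7.  203.2] 77 rect ((532.7532348632812, 946.2752075195312), (12.319310188293457, 35.23945999145508), 0.19539780914783478)
px [285.8 217.1] 616 rect ((502.4140625, 260.09613037109375), (49.904911041259766, 72.0504379272461), 86.41513061523438)
px [249.3 271.4] 882 rect ((369.0603332519531, 346.50299072265625), (100.53852844238281, 67.91533660888672), 32.9111328125)
160 [128, 118, 123, 121, 120, 126, 121, 122, 125, 121, 125, 121, 120, 126, 127, 121, 123, 118, 120, 121, 6]
166 [117, 123, 119, 122, 121, 122, 125, 137, 133, 132, 132, 122, 122, 122, 123, 120, 121, 119, 122, 121, 117]
172 [120, 118, 125, 123, 123, 122, 120, 123, 123, 120, 120, 126, 136, 120, 123, 123, 122, 123, 119, 119, 124]
178 [121, 119, 12
[... 378 characters left out ...]
 136, 119, 120, 120, 120, 119, 123, 122, 123]
202 [122, 123, 125, 121, 122, 132, 144, 136, 135, 137, 136, 133, 133, 121, 122, 123, 119, 118, 119, 119, 124]
208 [120, 121, 119, 122, 123, 132, 142, 134, 132, 134, 141, 138, 138, 134, 122, 120, 122, 121, 121, 125, 121]
214 [119, 119, 121, 121, 117, 130, 138, 134, 134, 134, 134, 136, 134, 119, 119, 119, 121, 120, 125, 124, 123]
220 [124, 122, 120, 122, 120, 125, 123, 123, 124, 123, 123, 119, 126, 123, 121, 124, 123, 120, 120, 120, 127]
226 [120, 120, 121, 120, 125, 122, 118, 121, 120, 119, 121, 121, 120, 124, 124, 123, 124, 124, 125, 124, 118]
[0.50031298 0.25632558 0.04724244]
[0.5169948  0.2567504  0.04426216]
[0.48292686 0.2811658  0.00946989]
```

View pics/crop1.png

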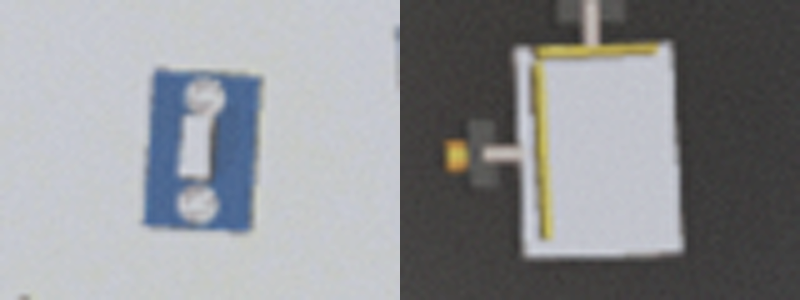

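The carrier is near (0.502, 0.260) with yaw about -0.06. Next I'll fit the platform and its yaw, and test which way joint 6 turns.

Run:
```python
from h import *
d=pickle.load(open("c0.pkl","rb"));c=d["top"]
K=4
im=cv2.resize(c["color"],None,fx=K,fy=K,interpolation=cv2.INTER_CUBIC).astype(int)
g=im.sum(2)
m=np.zeros(g.shape,np.uint8); sub=(slice(164*K,225*K),slice(430*K,475*K))
t=(im[...,0]>(60)) 
m[sub]=t[sub]
m=cv2.morphologyEx(m,cv2.MORPH_OPEN,np.ones((29,29)))
n,l,s,ce=cv2.connectedComponentsWithStats(m)
i=1+np.argmax(s[1:,4]);print(s[i],ce[i]/K)
v,u=np.where(l==i)
p=np.array([pt(c,(a+.5)/K-.5,(b+.5)/K-.5,h=0.134)[:2] for a,b in zip(u,v)])
print(cv2.minAreaRect((p*1000).astype(np.float32)))
# carrier fine
b=((im[...,2]>im[...,0]+30)&(im[...,2]>60)).astype(np.uint8)
mm=np.zeros_like(b);q=(slice(190*K,245*K),slice(265*K,305*K));mm[q]=b[q]
mm=cv2.morphologyEx(mm,cv2.MORPH_CLOSE,np.ones((41,41)))
v,u=np.where(mm)
p=np.array([pt(c,(a+.5)/K-.5,(bb+.5)/K-.5,h=0.01)[:2] for a,bb in zip(u,v)])
print(cv2.minAreaRect((p*1000).astype(np.float32)))
# corners by eye
for x,y in [(515,47),(672,42),(684,250),(524,256)]:
  print(pt(c,412+(x-400+.5)/5-.5,164+(y+.5)/5-.5,h=.134)[:2])
```

```text
[ 1740   690   134   173 22164] [451.55613833 194.13199332]
((547.8497314453125, -109.72053527832031), (93.89143371582031, 70.66584014892578), 0.5966141223907471)
((502.78521728515625, 259.7625732421875), (50.469425201416016, 73.94622039794922), 86.18163299560547)
[ 0.59286708 -0.07449958]
[ 0.59521083 -0.1425568 ]
[ 0.5045009 -0.1461382]
[ 0.50162522 -0.07723011]
```

Request:
send_rows([
  [[0, 0, 0, 0, 0, -1]],
])

```text
clock: 0.22
eef_pos: [0.2204, -0.4484, 0.2387]
tool_rot: [0.95, 0.313, -0.0, -0.001]
ft_force: [-0.0, 0.1, -0.5]
grip_width: 0.0853
```

```bash
python3 -c "
from workcell import *
print(get_obs())"
```

```text
{'clock': 0.225, 'joint_pos': array([-1.11401042e+00,  2.41185835e-01,  4.15271350e-03,  1.33519449e+00,
        1.94231946e-07,  1.39146776e+00]), 'joint_vel': array([-1.04201442e-03, -1.76670005e-04,  1.63242735e-04, -1.41750504e-03,
       -1.03240524e-03, -1.41684507e+00]), 'tau': array([-1.61152391e-03, -3.71787822e+01,  2.52107137e+01,  1.51916232e-02,
       -7.50864160e-05,  1.40482910e+00]), 'eef_pos': array([ 0.22035354, -0.44837226,  0.23868991]), 'tool_rot': array([ 9.49844510e-01,  3.12721752e-01, -9.88659086e-05, -7.08781219e-04]), 'ft_force': array([-0.04641026,  0.09830002, -0.50831463]), 'ft_torque': array([0.02192146, 0.00805771, 0.00534144]), 'grip_width': 0.08531838376324186}
```

```bash
cat >> h.py <<'E'
def plan(o,tp,tq,n):
    """rows from measured obs to target pos, target yaw of tool x (tool pointing straight down), tool axes/units"""
    p=np.array(o["eef_pos"]);Rc=R.from_quat(o["tool_rot"])
    Rt=R.from_euler('z',tq)*R.from_euler('x',np.pi)
    rv=(Rc.inv()*Rt).as_rotvec()
    for k in range(n):
        Rk=Rc*R.from_rotvec(rv*k/n)
        s=Rk.inv().apply((np.array(tp)-p)/n)/.05
        print(np.round(np.r_[s,np.degrees(rv)/n/10],3).tolist())
E
python3 - <<'E'
from workcell import *
from h import *
plan(get_obs(),[.5026,.2599,.2],3.077,16)
E
```

```text
[0.81, -0.503, 0.049, -0.0, -0.001, -0.874]
[0.877, -0.374, 0.049, -0.0, -0.001, -0.874]
[0.923, -0.236, 0.049, -0.0, -0.001, -0.874]
[0.948, -0.093, 0.049, -0.0, -0.001, -0.874]
[0.952, 0.052, 0.049, -0.0, -0.001, -0.874]
[0.933, 0.196, 0.049, -0.0, -0.001, -0.874]
[0.892, 0.336, 0.049, -0.0, -0.001, -0.874]
[0.831, 0.467, 0.049, -0.0, -0.001, -0.874]
[0.75, 0.588, 0.048, -0.0, -0.001, -0.874]
[0.652, 0.695, 0.048, -0.0, -0.001, -0.874]
[0.539, 0.786, 0.048, -0.0, -0.001, -0.874]
[0.413, 0.859, 0.048, -0.0, -0.001, -0.874]
[0.278, 0.912, 0.048, -0.0, -0.001, -0.874]
[0.136, 0.943, 0.048, -0.0, -0.001, -0.874]
[-0.009, 0.953, 0.048, -0.0, -0.001, -0.874]
[-0.154, 0.941, 0.048, -0.0, -0.001, -0.874]
```

Request:
send_rows([
  [[0.81, -0.5, 0, 0, 0, -0.87], [0.88, -0.37, 0, 0, 0, -0.87], [0.92, -0.24, 0, 0, 0, -0.87], [0.95, -0.09, 0, 0, 0, -0.87], [0.95, 0.05, 0, 0, 0, -0.87], [0.93, 0.2, 0, 0, 0, -0.87], [0.89, 0.34, 0, 0, 0, -0.87], [0.83, 0.47, 0, 0, 0, -0.87]],
])

```text
clock: 1.23
eef_pos: [0.365, -0.0946, 0.2391]
tool_rot: [0.601, 0.799, -0.0, -0.0]
ft_force: [0.2, 0.0, 0.4]
grip_width: 0.0853
```

Request:
send_rows([
  [[0.75, 0.59, 0, 0, 0, -0.87], [0.65, 0.7, 0, 0, 0, -0.87], [0.54, 0.79, 0.1, 0, 0, -0.87], [0.41, 0.86, 0.1, 0, 0, -0.87], [0.28, 0.91, 0.1, 0, 0, -0.87], [0.14, 0.94, 0.1, 0, 0, -0.87], [-0.01, 0.95, 0.1, 0, 0, -0.87], [-0.15, 0.94, 0.1, 0, 0, -0.87]],
])

```text
clock: 2.22
eef_pos: [0.5107, 0.2575, 0.2086]
tool_rot: [0.038, 0.999, -0.0, -0.0]
ft_force: [0.6, -0.5, 0.1]
grip_width: 0.085
```

Run:
```python
from workcell import *
from h import *
o=get_obs();print(o["eef_pos"],R.from_quat(o["tool_rot"]).as_matrix()[:,0],o["joint_vel"].round(3),o["joint_pos"].round(2))
c=camera("wrist");c["o"]=o;pickle.dump(c,open("w1.pkl","wb"))
print(c["intrinsics"],c["mount"])
cv2.imwrite("pics/w1.png",c["color"][:,:,::-1])
plan(get_obs(),[.5026,.2599,.13],3.077,1)
```

```text
[0.51073107 0.25751788 0.20855567] [-9.97146829e-01  7.54825697e-02  7.63097084e-04] [ 0.458  0.578  0.742  0.159 -0.002 -0.743] [ 0.47  0.4   0.15  1.32 -0.    0.54]
[[309.70691629   0.         319.81282235]
 [  0.         309.70691629 202.15560637]
 [  0.           0.           1.        ]] [[ 5.34414603e-04 -9.64502301e-01 -2.64073902e-01  6.58257591e-02]
 [ 9.99999233e-01  8.10491030e-04 -9.36504017e-04 -4.82965365e-04]
 [ 1.11728981e-03 -2.64073199e-01  9.64501994e-01 -1.33924724e-01]
 [ 0.00000000e+00  0.00000000e+00  0.00000000e+00  1.00000000e+00]]
[0.19, -0.076, 1.538, 0.019, -0.002, -0.02]
```

View pics/w1.png

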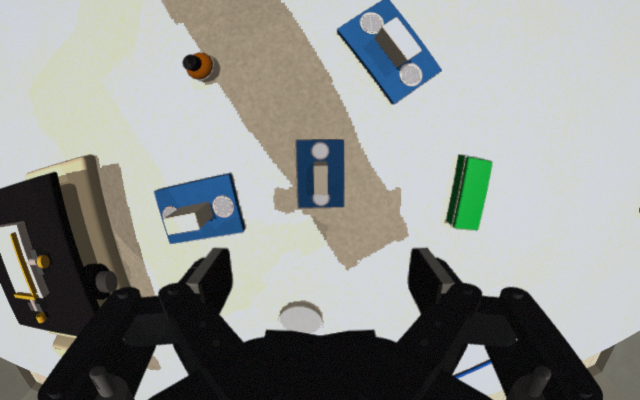

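The wrist view shows the carrier at (320,173), with its tab upright and the neighbouring objects clear. The arm was still moving when this was taken, so I'll settle it and measure again.

Request:
send_rows([
  [[0.1, -0.04, 0.6, 0, 0, 0], [0, 0, 0.6, 0, 0, 0], [0, 0, 0, 0, 0, 0], [0, 0, 0, 0, 0, 0]],
])

```text
clock: 2.78
eef_pos: [0.5059, 0.2546, 0.1501]
tool_rot: [0.041, 0.999, 0.0, 0.0]
ft_force: [1.1, -0.2, 0.5]
grip_width: 0.0857
```

```bash
cat >> h.py <<'E'
def wray(c,u,v):
    K=c["intrinsics"];x=u-K[0,2];y=v-K[1,2];r=np.hypot(x,y);t=r/K[0,0]
    k=np.sin(t)/np.maximum(r,1e-9)
    return np.stack([x*k,y*k,np.cos(t)],-1)
def wpt(c,u,v,h):
    o=c["o"];T=np.eye(4);T[:3,:3]=R.from_quat(o["tool_rot"]).as_matrix();T[:3,3]=o["eef_pos"]
    P=T@c["mount"];d=wray(c,np.asarray(u,float),np.asarray(v,float))@P[:3,:3].T
    return P[:3,3]+d*((h-P[2,3])/d[...,2])[...,None]
def snap(name):
    from workcell import get_obs,camera
    o=get_obs();c=camera("wrist");c["o"]=o;pickle.dump(c,open(name+".pkl","wb"))
    cv2.imwrite(f"pics/{name}.png",c["color"][:,:,::-1])
    return c,o
E
python3 - <<'E'
from h import *
c,o=snap("w2");print(o["eef_pos"],R.from_quat(o["tool_rot"]).as_matrix()[:,0],abs(o["joint_vel"]).max())
im=c["color"].astype(int)
b=((im[...,2]>im[...,0]+40)).astype(np.uint8)
n,l,s,ce=cv2.connectedComponentsWithStats(cv2.morphologyEx(b,cv2.MORPH_CLOSE,np.ones((25,25))))
for i in range(1,n):
    if s[i,4]<500: continue
    v,u=np.where(l==i);p=wpt(c,u,v,.01)[:,:2]*1000
    print(ce[i],s[i],cv2.minAreaRect(p.astype(np.float32)))
E
```

```text
[0.50585838 0.25458411 0.15014133] [-9.96710422e-01  8.10420278e-02 -7.23560028e-04] 0.019671637295830546
[403.17538031  47.16034272] [ 344    0  123  105 5719] ((364.2398681640625, 344.4664306640625), (112.28435516357422, 78.44242095947266), 32.608943939208984)
[323.46403873 188.0043799 ] [ 295  149   57   80 4338] ((503.6700439453125, 257.14813232421875), (50.23843002319336, 74.13556671142578), 85.83663940429688)
[501.47498562 211.60552041] [ 481  172   41   79 1739] ((541.6142578125, 442.55859375), (32.377418518066406, 85.551025390625), 80.32237243652344)
[188.25366876 225.7018402 ] [ 131  190  103   78 4293] ((535.1300048828125, 108.03298950195312), (70.58039093017578, 104.15961456298828), 6.307492256164551)
```

View pics/w2.png

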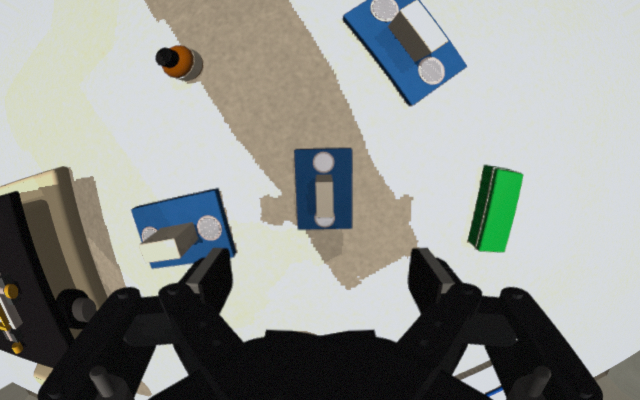

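Request:
send_rows([
  [[0.06, 0.07, 0.6, 0, 0, -0.06], [0, 0, 0.6, 0, 0, 0], [0, 0, 0.6, 0, 0, 0], [0, 0, 0.4, 0, 0, 0], [0, 0, 0.2, 0, 0, 0], [0, 0, 0.18, 0, 0, 0], [0, 0, 0, 0, 0, 0], [0, 0, 0, 0, 0, 0]],
])

```text
clock: 3.82
eef_pos: [0.5034, 0.2586, 0.0211]
tool_rot: [0.035, 0.999, 0.0, 0.001]
ft_force: [0.1, 0.1, 0.6]
grip_width: 0.0855
```

Run:
```python
from h import *
c,o=snap("w3");print(o["eef_pos"],o["ft_force"],R.from_quat(o["tool_rot"]).as_matrix()[:,0])
```

```text
[0.50335537 0.25857091 0.02113036] [0.08063341 0.10262822 0.55389104] [-0.99752563  0.07029173 -0.00129882]
```

View pics/w3.png

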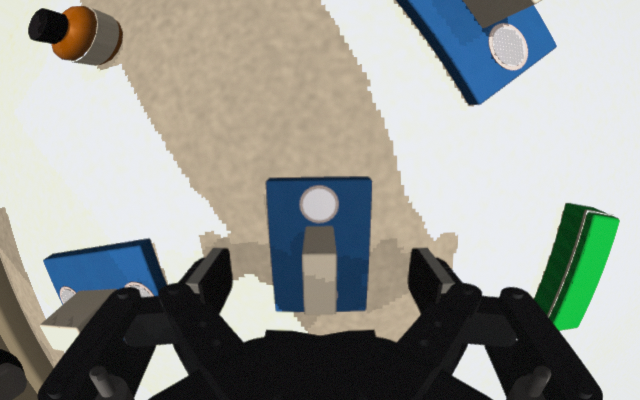

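The tab at (320,270) is centred between the fingers, so I'll close.

Request:
send_rows([
  [[0, 0, 0, 0, 0, 0], [0, 0, 0, 0, 0, 0], [0, 0, 0, 0, 0, 0], [0, 0, 0, 0, 0, 0], [0, 0, 0, 0, 0, 0], [0, 0, 0, 0, 0, 0], [0, 0, 0, 0, 0, 0], [0, 0, 0, 0, 0, 0]],
], grip=1)

```text
clock: 4.88
eef_pos: [0.5029, 0.2584, 0.0205]
tool_rot: [0.035, 0.999, 0.0, 0.0]
ft_force: [0.1, 0.9, 1.7]
grip_width: 0.0129
```

Request:
send_rows([
  [[0, 0, -0.1, 0, 0, 0], [0, 0, -0.5, 0, 0, 0], [0, 0, -0.9, 0, 0, 0], [0, 0, -1, 0, 0, 0], [0, 0, -1, 0, 0, 0], [0, 0, -1, 0, 0, 0], [0, 0, 0, 0, 0, 0], [0, 0, 0, 0, 0, 0]],
])

```text
clock: 5.88
eef_pos: [0.5021, 0.2579, 0.2444]
tool_rot: [0.035, 0.999, -0.0, -0.001]
ft_force: [0.2, 0.2, -2.3]
grip_width: 0.0134
```

Run:
```python
from h import *
c,o=snap("w4");print(o["eef_pos"],o["ft_force"],R.from_quat(o["tool_rot"]).as_matrix()[:,0],o["grip_width"])
plan(o,[.5485-.0065,-.1101-.006,.2],np.pi+.036,9)
```

```text
[0.50213207 0.25792491 0.24440993] [ 0.191783    0.19419709 -2.33262103] [-0.99752555  0.07029081  0.00140318] 0.013389573236236449
[-0.147, -0.823, 0.099, -0.001, -0.001, -0.068]
[-0.137, -0.824, 0.099, -0.001, -0.001, -0.068]
[-0.127, -0.826, 0.099, -0.001, -0.001, -0.068]
[-0.118, -0.828, 0.099, -0.001, -0.001, -0.068]
[-0.108, -0.829, 0.099, -0.001, -0.001, -0.068]
[-0.098, -0.83, 0.099, -0.001, -0.001, -0.068]
[-0.088, -0.831, 0.099, -0.001, -0.001, -0.068]
[-0.078, -0.832, 0.099, -0.001, -0.001, -0.068]
[-0.068, -0.833, 0.099, -0.001, -0.001, -0.068]
```

View pics/w4.png

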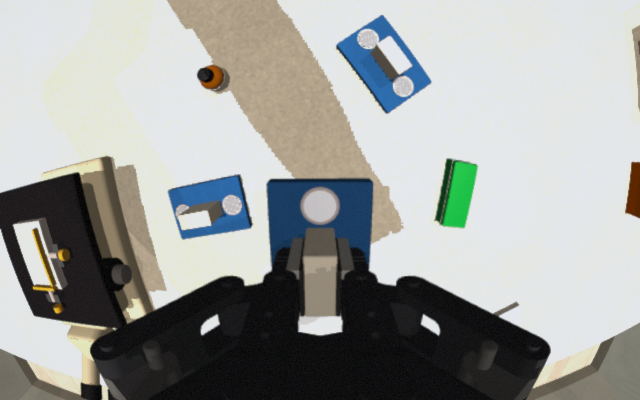

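The carrier is held, with the tab between the pads and its plate edge at row 180. Next I'll hover beside and beyond the platform to get a close look at it.

Run:
```python
from h import *
from workcell import *
c=pickle.load(open("w4.pkl","rb"));o=c["o"]
for u in (268,320,372):
    p=wpt(c,u,180,o["eef_pos"][2]-.011)-o["eef_pos"]
    print((R.from_quat(o["tool_rot"]).inv().apply(p)*1000).round(1))
plan(o,[.63,-.03,.235],np.pi+.036,8)
```

```text
[ 37.2 -25.6  11.1]
[37.1 -0.5 11.1]
[37.2 24.5 11. ]
[-0.37, -0.696, 0.024, -0.001, -0.001, -0.076]
[-0.36, -0.7, 0.024, -0.001, -0.001, -0.076]
[-0.351, -0.705, 0.024, -0.001, -0.001, -0.076]
[-0.341, -0.71, 0.024, -0.001, -0.001, -0.076]
[-0.332, -0.714, 0.024, -0.001, -0.001, -0.076]
[-0.322, -0.719, 0.024, -0.001, -0.001, -0.076]
[-0.313, -0.723, 0.024, -0.001, -0.001, -0.076]
[-0.303, -0.727, 0.024, -0.001, -0.001, -0.076]
```

Request:
send_rows([
  [[-0.37, -0.7, 0, 0, 0, -0.08], [-0.36, -0.7, 0, 0, 0, -0.08], [-0.35, -0.7, 0, 0, 0, -0.08], [-0.34, -0.71, 0, 0, 0, -0.07], [-0.33, -0.71, 0, 0, 0, -0.07], [-0.32, -0.72, 0, 0, 0, -0.07], [-0.31, -0.72, 0, 0, 0, -0.08], [-0.3, -0.73, 0, 0, 0, -0.08]],
])

```text
clock: 6.92
eef_pos: [0.6293, -0.0306, 0.2424]
tool_rot: [-0.018, 1.0, 0.0, -0.003]
ft_force: [0.2, -0.0, -1.6]
grip_width: 0.0127
```

Request:
send_rows([
  [[0, 0, 0, 0, 0, 0], [0, 0, 0, 0, 0, 0], [0, 0, 0, 0, 0, 0]],
])

```text
clock: 7.3
eef_pos: [0.6294, -0.0283, 0.2446]
tool_rot: [-0.019, 1.0, 0.0, -0.001]
ft_force: [-0.9, 0.0, -1.0]
grip_width: 0.013
```

Run:
```python
from h import *
c,o=snap("w5");print(o["eef_pos"],o["ft_force"],R.from_quat(o["tool_rot"]).as_matrix()[:,0],o["grip_width"])
```

```text
[ 0.62940476 -0.02827736  0.24456316] [-0.87207279  0.04942513 -1.02140636] [-0.99929307 -0.03755258  0.0017785 ] 0.013026501356368082
```

View pics/w5.png

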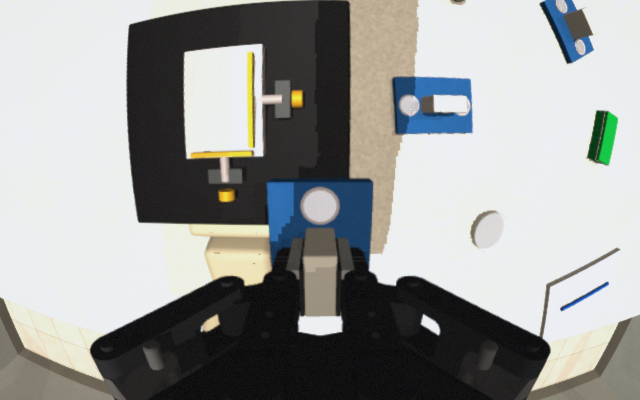

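Run:
```python
from h import *
c=pickle.load(open("w5.pkl","rb"))
crop(c["color"],170,35,310,170,5,"pics/w5c.png")
```

```text
(no output)
```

View pics/w5c.png

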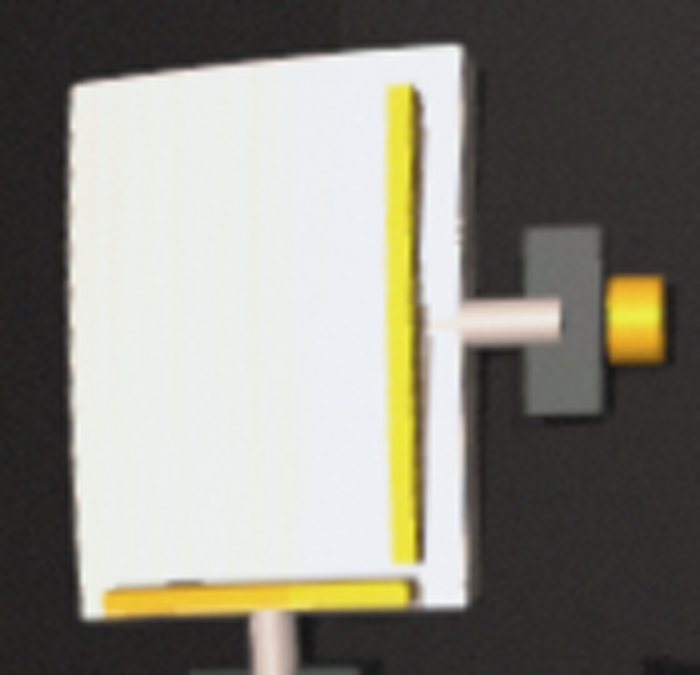

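Run:
```python
from h import *
c=pickle.load(open("w5.pkl","rb"))
f=lambda x,y,h:wpt(c,170+(x+.5)/5-.5,35+(y+.5)/5-.5,h)[:2]*1000
P=[f(*a,.134) for a in [(72,86),(463,46),(466,606),(84,619)]]
for p in P:print(p.round(1))
C=np.mean(P,0);print("C",C)
print("yaw",[np.arctan2(*(b-a)[::-1]).round(4) for a,b in [(P[0],P[3]),(P[1],P[2])]],[np.arctan2(*(b-a)[::-1]).round(4)-np.pi/2 for a,b in [(P[0],P[1]),(P[3],P[2])]])
yaw=.04
r=np.array([[np.cos(yaw),np.sin(yaw)],[-np.sin(yaw),np.cos(yaw)]])
for n,a in [("side",(388,86)),("side",(393,562)),("end",(105,592)),("end",(408,582))]: print(n,(r@(f(*a,.142)-C)).round(1))
```

```text
[ 505.2 -146.8]
[502.7 -79.3]
[593.6 -76.1]
[ 596.3 -143.1]
C [ 549.43153912 -111.33977093]
yaw [np.float64(0.0398), np.float64(0.0354)] [np.float64(0.036403673205103404), np.float64(0.040803673205103363)]
side [-37.6  23.6]
side [37.4 23.5]
end [ 40.4 -25.8]
end [40.6 25.8]
```

Run:
```python
from h import *
from workcell import *
o=get_obs();print(o["eef_pos"])
plan(o,[.5458,-.1195,.185],np.pi+.038,4)
```

```text
[ 0.62957459 -0.02823705  0.24492691]
[0.435, -0.44, 0.3, 0.0, -0.002, -0.0]
[0.436, -0.44, 0.3, 0.0, -0.002, -0.0]
[0.436, -0.44, 0.3, 0.0, -0.002, -0.0]
[0.436, -0.44, 0.3, 0.0, -0.002, -0.0]
```

Request:
send_rows([
  [[0.4, -0.4, 0.1, 0, 0, 0], [0.5, -0.5, 0.3, 0, 0, 0], [0.5, -0.5, 0.4, 0, 0, 0], [0.34, -0.36, 0.4, 0, 0, 0], [0, 0, 0, 0, 0, 0], [0, 0, 0, 0, 0, 0], [0, 0, 0, 0, 0, 0], [0, 0, 0, 0, 0, 0]],
])

```text
clock: 8.35
eef_pos: [0.5472, -0.1199, 0.186]
tool_rot: [-0.019, 1.0, -0.0, 0.001]
ft_force: [-0.1, 0.3, -2.1]
grip_width: 0.0131
```

Run:
```python
from h import *
c,o=snap("w6");print(o["eef_pos"],o["ft_force"],o["ft_torque"],R.from_quat(o["tool_rot"]).as_matrix()[:,[0,2]])
crop(c["color"],220,100,420,260,4,"pics/w6c.png")
plan(o,[.5458,-.1195,.16],np.pi+.038,1)
```

```text
[ 0.54724483 -0.1198822   0.1859519 ] [-0.09678248  0.28591236 -2.07653714] [ 0.00764994 -0.00012076  0.07771667] [[-9.99296272e-01  1.44928740e-03]
 [-3.74818476e-02 -2.38351428e-04]
 [-1.43933520e-03 -9.99998921e-01]]
[0.029, 0.009, 0.519, -0.002, 0.008, -0.003]
```

View pics/w6c.png

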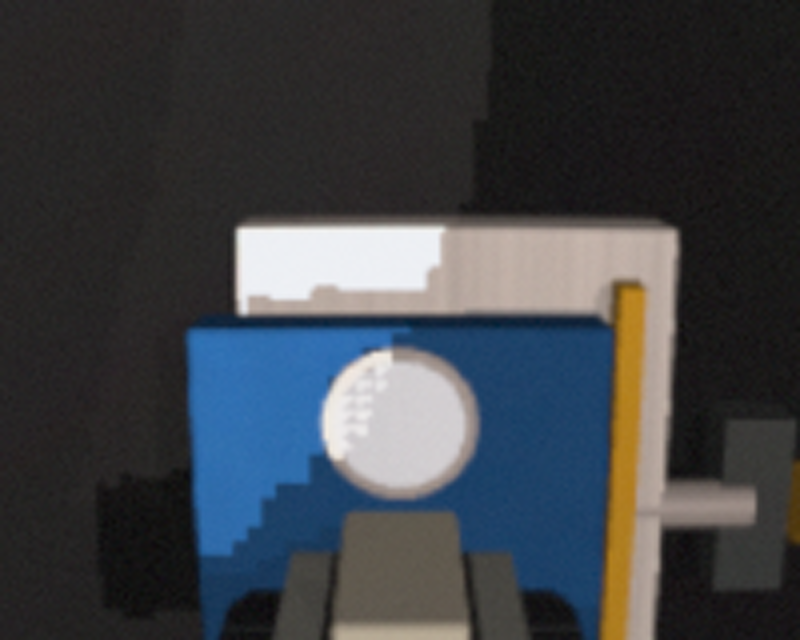

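Clear of both bars and square, so I'll lower it: first most of the way, then slowly.

Request:
send_rows([
  [[0.03, 0.01, 0.2, 0, 0, 0], [0, 0, 0.2, 0, 0, 0], [0, 0, 0.1, 0, 0, 0], [0, 0, 0.05, 0, 0, 0], [0, 0, 0, 0, 0, 0], [0, 0, 0, 0, 0, 0]],
])

```text
clock: 9.15
eef_pos: [0.5451, -0.1201, 0.1581]
tool_rot: [-0.018, 1.0, -0.0, 0.0]
ft_force: [0.5, 0.1, -1.3]
grip_width: 0.0133
```

Request:
send_rows([
  [[0, 0, 0.01, 0, 0, 0], [0, 0, 0.01, 0, 0, 0], [0, 0, 0.01, 0, 0, 0], [0, 0, 0.01, 0, 0, 0], [0, 0, 0, 0, 0, 0]],
])

```text
clock: 9.78
eef_pos: [0.5448, -0.1201, 0.1557]
tool_rot: [-0.018, 1.0, 0.0, -0.0]
ft_force: [-0.2, 0.1, -1.9]
grip_width: 0.0131
```

Request:
send_rows([
  [[0, 0, 0.01, 0, 0, 0], [0, 0, 0, 0, 0, 0], [0, 0, 0, 0, 0, 0]],
])

```text
clock: 10.15
eef_pos: [0.5448, -0.1201, 0.1553]
tool_rot: [-0.018, 1.0, 0.0, -0.0]
ft_force: [0.8, -0.1, -1.5]
grip_width: 0.0131
```

Request:
send_rows([
  [[0, 0, 0.006, 0, 0, 0], [0, 0, 0, 0, 0, 0], [0, 0, 0, 0, 0, 0]],
])

```text
clock: 10.52
eef_pos: [0.5448, -0.1201, 0.155]
tool_rot: [-0.018, 1.0, 0.0, 0.0]
ft_force: [0.3, 0.4, -1.6]
grip_width: 0.013
```

Request:
send_rows([
  [[0, 0, 0.006, 0, 0, 0], [0, 0, 0, 0, 0, 0], [0, 0, 0, 0, 0, 0]],
])

```text
clock: 10.9
eef_pos: [0.5448, -0.1201, 0.1547]
tool_rot: [-0.018, 1.0, 0.0, 0.0]
ft_force: [0.5, 0.8, -1.6]
grip_width: 0.0129
```

Request:
send_rows([
  [[0, 0, 0.006, 0, 0, 0], [0, 0, 0, 0, 0, 0]],
])

```text
clock: 11.15
eef_pos: [0.5448, -0.1201, 0.1544]
tool_rot: [-0.018, 1.0, 0.0, -0.0]
ft_force: [0.3, 0.0, -0.9]
grip_width: 0.0132
```

Request:
send_rows([
  [[0, 0, 0.006, 0, 0, 0], [0, 0, 0, 0, 0, 0]],
])

```text
clock: 11.4
eef_pos: [0.5448, -0.1201, 0.1543]
tool_rot: [-0.018, 1.0, -0.0, 0.0]
ft_force: [-0.3, 0.5, -1.0]
grip_width: 0.0133
```

Request:
send_rows([
  [[0, 0, 0.006, 0, 0, 0], [0, 0, 0, 0, 0, 0]],
])

```text
clock: 11.65
eef_pos: [0.5449, -0.1201, 0.1541]
tool_rot: [-0.018, 1.0, -0.0, 0.0]
ft_force: [-0.9, -0.7, 0.9]
grip_width: 0.0131
```

Request:
send_rows([
  [[0, 0, 0.004, 0, 0, 0], [0, 0, 0, 0, 0, 0], [0, 0, 0, 0, 0, 0]],
])

```text
clock: 12.02
eef_pos: [0.5449, -0.1201, 0.1539]
tool_rot: [-0.018, 1.0, -0.0, 0.0]
ft_force: [-1.9, 0.4, 3.7]
grip_width: 0.0131
```

Run:
```python
from h import *
c,o=snap("w7");print(o["eef_pos"],o["ft_force"],o["ft_torque"],R.from_quat(o["tool_rot"]).as_matrix()[:,[0,2]])
crop(c["color"],220,100,420,260,4,"pics/w7c.png")
```

```text
[ 0.54487464 -0.12009409  0.1539026 ] [-1.85493388  0.38617577  3.74886032] [ 0.12448816  0.34967361 -0.01468081] [[-9.99347118e-01  3.67090650e-04]
 [-3.61276163e-02 -8.42479817e-05]
 [-3.63807330e-04 -9.99999929e-01]]
```

View pics/w7c.png

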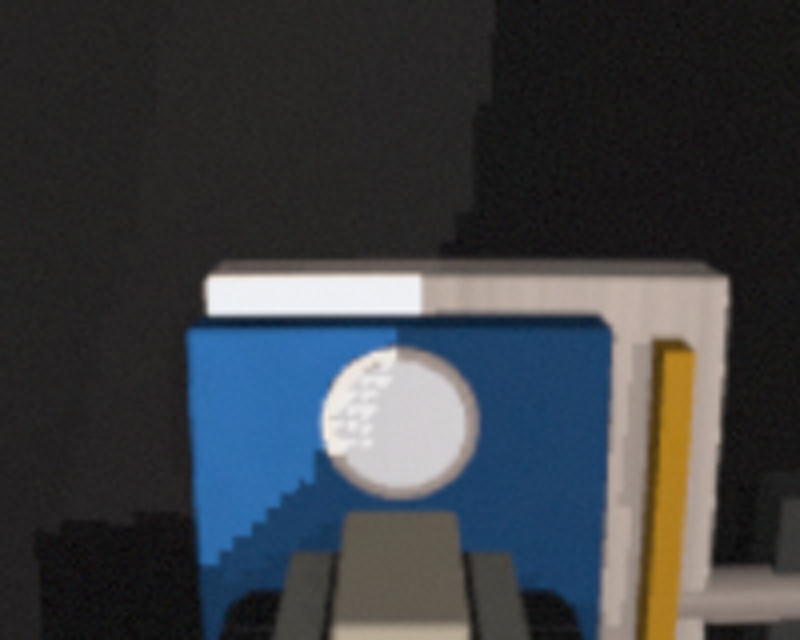

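It is down lightly at about 5 N, with roughly a 5.5 mm gap to the side bar (column 610 against 655). I'll ease the load a little and slide diagonally toward the corner.

Request:
send_rows([
  [[0, 0, -0.003, 0, 0, 0], [-0.02, 0.02, 0, 0, 0, 0], [-0.02, 0.02, 0, 0, 0, 0], [-0.02, 0.02, 0, 0, 0, 0], [0, 0, 0, 0, 0, 0], [0, 0, 0, 0, 0, 0]],
])

```text
clock: 12.82
eef_pos: [0.5481, -0.117, 0.1539]
tool_rot: [-0.018, 1.0, -0.0, 0.0]
ft_force: [0.4, -2.0, 2.5]
grip_width: 0.013
```

Request:
send_rows([
  [[-0.02, 0.01, 0, 0, 0, 0], [-0.02, 0.01, 0, 0, 0, 0], [0, 0, 0, 0, 0, 0], [0, 0, 0, 0, 0, 0]],
])

```text
clock: 13.32
eef_pos: [0.5496, -0.1158, 0.1538]
tool_rot: [-0.018, 1.0, 0.0, -0.0]
ft_force: [-2.2, -1.7, 4.2]
grip_width: 0.0133
```

Request:
send_rows([
  [[0, 0, -0.003, 0, 0, 0], [0, 0.01, 0, 0, 0, 0], [0, 0.01, 0, 0, 0, 0], [0, 0, 0, 0, 0, 0], [0, 0, 0, 0, 0, 0]],
])

```text
clock: 13.95
eef_pos: [0.5499, -0.1149, 0.1539]
tool_rot: [-0.018, 1.0, -0.0, 0.0]
ft_force: [0.5, -1.4, 3.1]
grip_width: 0.0136
```

Request:
send_rows([
  [[0, 0.006, 0, 0, 0, 0], [0, 0, 0, 0, 0, 0], [0, 0, 0, 0, 0, 0]],
])

```text
clock: 14.32
eef_pos: [0.5498, -0.1145, 0.154]
tool_rot: [-0.018, 1.0, 0.0, 0.0]
ft_force: [0.3, -1.8, 2.5]
grip_width: 0.0133
```

Request:
send_rows([
  [[0, 0.006, 0, 0, 0, 0], [0, 0, 0, 0, 0, 0], [0, 0, 0, 0, 0, 0]],
])

```text
clock: 14.7
eef_pos: [0.5497, -0.1143, 0.1539]
tool_rot: [-0.018, 1.0, 0.0, 0.0]
ft_force: [0.8, -1.6, 2.3]
grip_width: 0.013
```

Request:
send_rows([
  [[0, 0.006, 0, 0, 0, 0], [0, 0, 0, 0, 0, 0], [0, 0, 0, 0, 0, 0]],
])

```text
clock: 15.08
eef_pos: [0.5496, -0.114, 0.1539]
tool_rot: [-0.018, 1.0, 0.0, -0.0]
ft_force: [-0.1, -1.5, 2.4]
grip_width: 0.0135
```

Request:
send_rows([
  [[0, 0.006, 0, 0, 0, 0], [0, 0, 0, 0, 0, 0], [0, 0, 0, 0, 0, 0]],
])

```text
clock: 15.45
eef_pos: [0.5495, -0.1137, 0.1539]
tool_rot: [-0.018, 1.0, -0.0, -0.0]
ft_force: [1.5, -1.6, 2.8]
grip_width: 0.0132
```

Request:
send_rows([
  [[0, 0.006, 0, 0, 0, 0], [0, 0, 0, 0, 0, 0], [0, 0, 0, 0, 0, 0]],
])

```text
clock: 15.82
eef_pos: [0.5495, -0.1135, 0.1539]
tool_rot: [-0.018, 1.0, -0.0, -0.0]
ft_force: [-0.7, -2.2, 2.8]
grip_width: 0.0133
```

Run:
```python
from h import *
c,o=snap("w8");print(o["eef_pos"],o["ft_force"],o["ft_torque"])
crop(c["color"],220,100,420,260,4,"pics/w8c.png")
```

```text
[ 0.54953815 -0.1134862   0.15392615] [-0.67003088 -2.20424883  2.84710507] [-0.3535787   0.04936197 -0.04981553]
```

View pics/w8c.png

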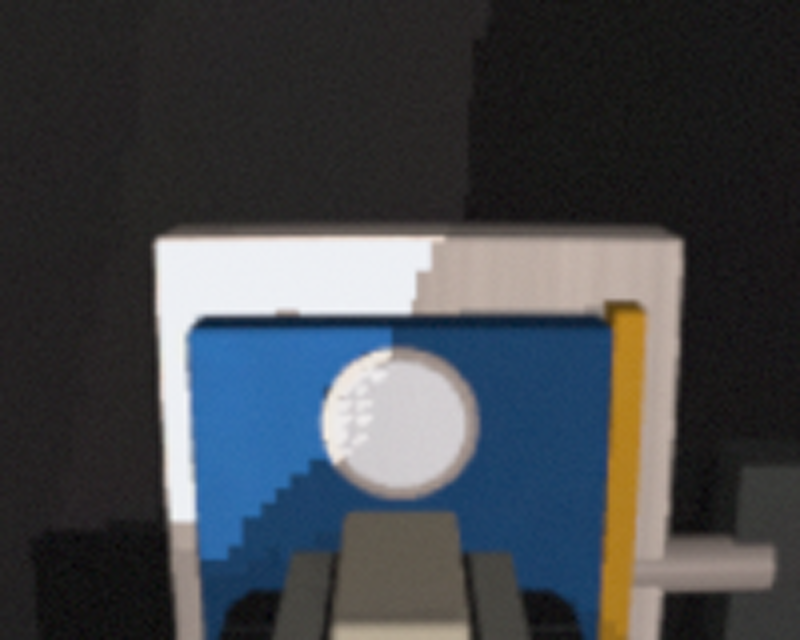

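The carrier edge at column 610 is now right at the bar, so I'll continue in small steps.

Request:
send_rows([
  [[0, 0.004, 0, 0, 0, 0], [0, 0, 0, 0, 0, 0], [0, 0, 0, 0, 0, 0]],
])

```text
clock: 16.25
eef_pos: [0.5495, -0.1134, 0.1539]
tool_rot: [-0.018, 1.0, -0.0, -0.0]
ft_force: [-0.1, -3.6, 2.4]
grip_width: 0.0133
```

Request:
send_rows([
  [[0, 0.004, 0, 0, 0, 0], [0, 0, 0, 0, 0, 0], [0, 0, 0, 0, 0, 0]],
])

```text
clock: 16.62
eef_pos: [0.5495, -0.1132, 0.1539]
tool_rot: [-0.018, 1.0, -0.0, -0.0]
ft_force: [-0.5, -3.8, 3.4]
grip_width: 0.0133
```

Request:
send_rows([
  [[0, 0.004, 0, 0, 0, 0], [0, 0, 0, 0, 0, 0], [0, 0, 0, 0, 0, 0]],
])

```text
clock: 17.0
eef_pos: [0.5495, -0.1131, 0.1539]
tool_rot: [-0.018, 1.0, -0.0, -0.0]
ft_force: [-1.1, -5.4, 3.4]
grip_width: 0.0129
```

The side stop is felt at about 4–5 N. Now +x, toward the end stop.

Request:
send_rows([
  [[-0.01, 0, 0, 0, 0, 0], [-0.01, 0, 0, 0, 0, 0], [0, 0, 0, 0, 0, 0], [0, 0, 0, 0, 0, 0]],
])

```text
clock: 17.5
eef_pos: [0.5497, -0.113, 0.1538]
tool_rot: [-0.018, 1.0, -0.0, -0.001]
ft_force: [-2.3, -5.0, 5.4]
grip_width: 0.0132
```

Request:
send_rows([
  [[-0.01, 0, 0, 0, 0, 0], [0, 0, 0, 0, 0, 0], [0, 0, 0, 0, 0, 0]],
])

```text
clock: 17.88
eef_pos: [0.5499, -0.113, 0.1537]
tool_rot: [-0.018, 1.0, -0.0, -0.001]
ft_force: [-2.9, -4.4, 4.3]
grip_width: 0.0131
```

Request:
send_rows([
  [[-0.006, 0, 0, 0, 0, 0], [0, 0, 0, 0, 0, 0], [0, 0, 0, 0, 0, 0]],
])

```text
clock: 18.25
eef_pos: [0.5502, -0.113, 0.1538]
tool_rot: [-0.018, 1.0, -0.0, -0.001]
ft_force: [-3.8, -4.7, 4.9]
grip_width: 0.0132
```

Request:
send_rows([
  [[-0.004, 0, -0.004, 0, 0, 0], [0, 0, 0, 0, 0, 0], [0, 0, 0, 0, 0, 0]],
])

```text
clock: 18.62
eef_pos: [0.5503, -0.113, 0.1538]
tool_rot: [-0.018, 1.0, -0.0, -0.001]
ft_force: [-4.5, -4.7, 5.0]
grip_width: 0.0131
```

Run:
```python
from h import *
from workcell import *
import time
c,o=snap("w9")
for k in ("eef_pos","ft_force","ft_torque","joint_pos"):print(k,o[k])
print(R.from_quat(o["tool_rot"]).as_matrix()[:,[0,2]])
c=camera("scene");cv2.imwrite("pics/s9.png",cv2.resize(c["color"][50:220,90:340,::-1],None,fx=3,fy=3,interpolation=cv2.INTER_CUBIC))
```

```text
eef_pos [ 0.55025849 -0.11297799  0.15381947]
ft_force [-4.49976394 -4.70188405  5.03111004]
ft_torque [-1.0473092   0.62010524 -0.04447672]
joint_pos [-2.01961808e-01  4.12725542e-01  2.14827446e-02  1.18208332e+00
 -1.03027247e-03 -2.37873134e-01]
[[-9.99351584e-01 -2.68503531e-03]
 [-3.59042324e-02 -5.01877310e-04]
 [ 2.70132388e-03 -9.99996269e-01]]
```

View pics/s9.png

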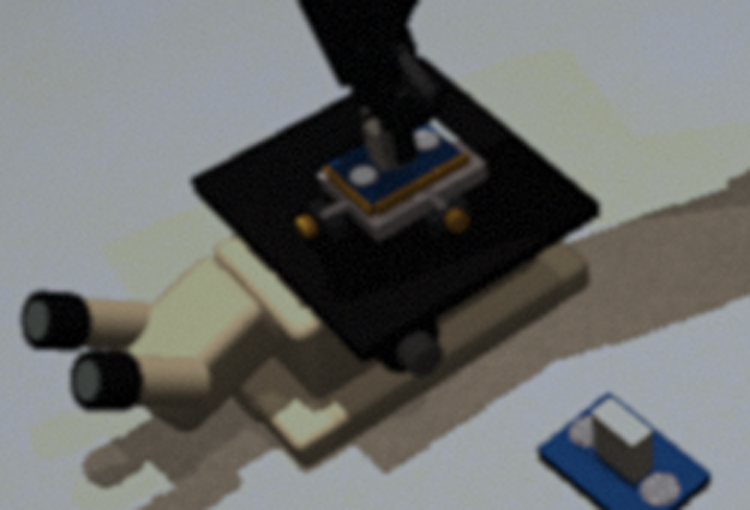

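View pics/w9.png

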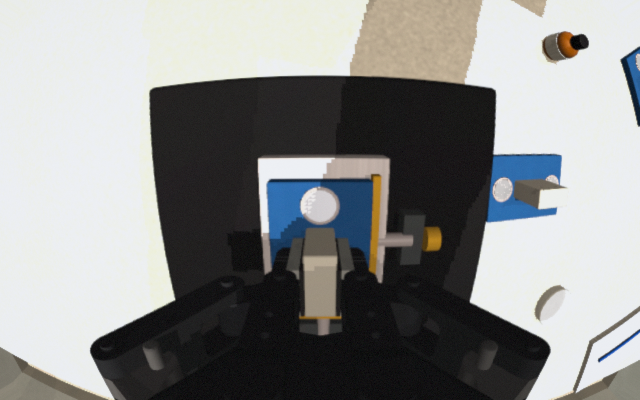

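Run:
```python
from h import *
c=pickle.load(open("w9.pkl","rb"))
a=cv2.resize(c["color"][145:205,250:400],None,fx=5,fy=5,interpolation=cv2.INTER_CUBIC)
b=cv2.resize(c["color"][290:335,270:370],None,fx=5,fy=5,interpolation=cv2.INTER_CUBIC)
b=np.clip(b.astype(int)*2,0,255).astype(np.uint8)
a=np.vstack([a,np.pad(b,((0,0),(0,a.shape[1]-b.shape[1]),(0,0)))])
cv2.imwrite("pics/w9c.png",a[:,:,::-1])
```

```text
(no output)
```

View pics/w9c.png

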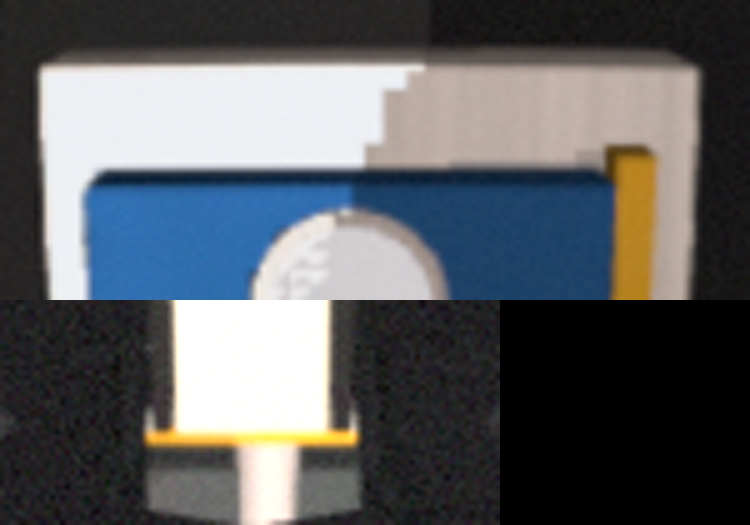

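Run:
```python
from h import *
for n,e in (("w9",0),):
    c=pickle.load(open(n+".pkl","rb"))
    f=lambda x,y,h:wpt(c,250+(x+.5)/5-.5,145+(y+.5)/5-.5,h)
    yaw=.037;ax=np.array([np.cos(yaw),np.sin(yaw),0])
    for x in (150,350,560):
        pe=f(x,66,.134);cb=f(x,171,.134);ct=f(x,183,.144)
        print("gap bottom",(cb-pe)@ax*1000,"gap top",(ct-pe)@ax*1000)
    ay=np.array([-np.sin(yaw),np.cos(yaw),0])
    print("plat width",(f(697,66,.134)-f(40,66,.134))@ay*1000,"-y gap",(f(87,185,.144)-f(42,120,.134))@ay*1000, "carrier w",(f(612,185,.144)-f(87,185,.144))@ay*1000)
```

```text
gap bottom 10.756665654550668 gap top 10.012992758143325
gap bottom 10.696526426934215 gap top 9.94152095439387
gap bottom 10.757031037861497 gap top 10.013057594603104
plat width 66.54251593796798 -y gap 6.207872050786147 carrier w 50.20530382014245
```

The picture puts the carrier centre at about +2.6 mm in x, as predicted for contact at the end bar. I'll take out the small pitch and push slightly more.

Request:
send_rows([
  [[-0.003, 0, -0.003, 0, -0.012, 0], [0, 0, 0, 0, 0, 0], [0, 0, 0, 0, 0, 0]],
])

```text
clock: 19.1
eef_pos: [0.5503, -0.113, 0.1538]
tool_rot: [-0.018, 1.0, -0.0, -0.001]
ft_force: [-3.3, -4.9, 3.4]
grip_width: 0.0134
```

```bash
cat > st.py <<'E'
from h import *
from workcell import *
o=get_obs()
for k in ("clock","eef_pos","ft_force","ft_torque"):print(k,np.round(o[k],4))
print(R.from_quat(o["tool_rot"]).as_matrix()[:,[0,2]].round(4).tolist())
E
python3 st.py
```

```text
clock 19.1
eef_pos [ 0.5503 -0.113   0.1538]
ft_force [-3.2712 -4.8849  3.4443]
ft_torque [-0.9847  0.7105 -0.0074]
[[-0.9994, -0.001], [-0.0358, -0.0003], [0.001, -1.0]]
```

Request:
send_rows([
  [[-0.004, 0.002, 0, 0, 0, 0], [0, 0, 0, 0, 0, 0], [0, 0, 0, 0, 0, 0]],
])

```text
clock: 19.48
eef_pos: [0.5503, -0.1129, 0.1538]
tool_rot: [-0.018, 1.0, -0.0, -0.001]
ft_force: [-4.3, -5.1, 3.8]
grip_width: 0.0129
```

```bash
python3 st.py
```

```text
clock 19.475
eef_pos [ 0.5503 -0.1129  0.1538]
ft_force [-4.3217 -5.1495  3.7847]
ft_torque [-1.0736  0.7654  0.0342]
[[-0.9994, -0.0014], [-0.0358, -0.0006], [0.0014, -1.0]]
```

Request:
send_rows([
  [[-0.006, 0, 0, 0, -0.005, 0], [0, 0, 0, 0, 0, 0], [0, 0, 0, 0, 0, 0]],
])

```text
clock: 19.85
eef_pos: [0.5504, -0.113, 0.1538]
tool_rot: [-0.018, 1.0, -0.0, -0.0]
ft_force: [-3.9, -5.6, 3.4]
grip_width: 0.0131
```

```bash
python3 st.py
```

```text
clock 19.85
eef_pos [ 0.5504 -0.113   0.1538]
ft_force [-3.9168 -5.6461  3.441 ]
ft_torque [-1.0577  0.9202 -0.0187]
[[-0.9994, -0.0009], [-0.0357, -0.0006], [0.0009, -1.0]]
```

Request:
send_rows([
  [[-0.006, 0, 0, 0, -0.005, 0], [0, 0, 0, 0, 0, 0], [0, 0, 0, 0, 0, 0]],
])

```text
clock: 20.23
eef_pos: [0.5504, -0.113, 0.1538]
tool_rot: [-0.018, 1.0, -0.0, -0.0]
ft_force: [-5.4, -5.0, 4.1]
grip_width: 0.0133
```

```bash
python3 st.py
```

```text
clock 20.225
eef_pos [ 0.5504 -0.113   0.1538]
ft_force [-5.414  -4.972   4.1358]
ft_torque [-1.0679  0.977   0.0077]
[[-0.9994, -0.0005], [-0.0356, -0.0005], [0.0006, -1.0]]
```

Friction can hold at most about 2 N here, so both stops are carrying load. One more slight nudge, then a check.

Request:
send_rows([
  [[-0.006, 0.002, 0, 0, 0, 0], [0, 0, 0, 0, 0, 0], [0, 0, 0, 0, 0, 0], [0, 0, 0, 0, 0, 0]],
])

```text
clock: 20.72
eef_pos: [0.5505, -0.1129, 0.1538]
tool_rot: [-0.018, 1.0, -0.0, -0.0]
ft_force: [-5.9, -6.3, 6.0]
grip_width: 0.0132
```

```bash
python3 st.py
python3 - <<'E'
from h import *
c,o=snap("w10")
a=cv2.resize(c["color"][145:205,250:400],None,fx=5,fy=5,interpolation=cv2.INTER_CUBIC)
cv2.imwrite("pics/w10c.png",a[:,:,::-1])
E
```

```text
clock 20.725
eef_pos [ 0.5505 -0.1129  0.1538]
ft_force [-5.9227 -6.3168  5.9828]
ft_torque [-1.1284  1.1482 -0.0708]
[[-0.9994, -0.0009], [-0.0355, -0.0007], [0.001, -1.0]]
```

View pics/w10c.png

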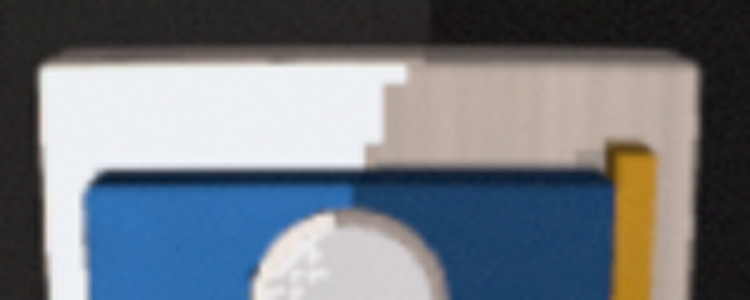

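Seated against the side bar with a parallel margin at the -x edge. I'll ease the vertical load and open the fingers.

Request:
send_rows([
  [[0, 0, -0.004, 0, 0, 0], [0, 0, 0, 0, 0, 0], [0, 0, 0, 0, 0, 0]],
])

```text
clock: 21.15
eef_pos: [0.5505, -0.1129, 0.1538]
tool_rot: [-0.018, 1.0, -0.0, -0.001]
ft_force: [-5.0, -5.6, 4.3]
grip_width: 0.0129
```

Request:
send_rows([
  [[0, 0, 0, 0, 0, 0], [0, 0, 0, 0, 0, 0], [0, 0, 0, 0, 0, 0], [0, 0, 0, 0, 0, 0]],
], grip=0.55)

```text
clock: 21.65
eef_pos: [0.5529, -0.1121, 0.1543]
tool_rot: [-0.018, 1.0, 0.0, 0.002]
ft_force: [-0.1, -0.4, -0.8]
grip_width: 0.0385
```

```bash
python3 st.py
python3 - <<'E'
from h import *
c,o=snap("w11")
E
```

```text
clock 21.65
eef_pos [ 0.5529 -0.1121  0.1543]
ft_force [-0.0639 -0.3633 -0.7989]
ft_torque [-0.0256 -0.003  -0.0426]
[[-0.9993, 0.0038], [-0.0366, 0.0007], [-0.0038, -1.0]]
```

View pics/w11.png

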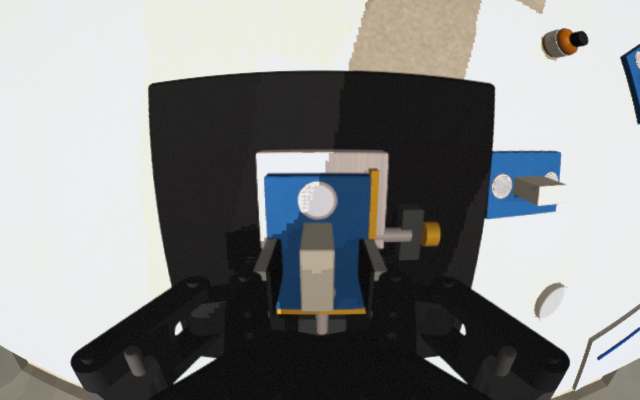

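Released: the end bar shows yellow at (320,312), flush with the carrier. I'll retreat straight up.

Request:
send_rows([
  [[0, 0, -0.2, 0, 0, 0], [0, 0, -0.5, 0, 0, 0], [0, 0, -0.8, 0, 0, 0], [0, 0, -0.5, 0, 0, 0], [-0.5, 0, -0.3, 0, 0, 0], [-0.6, 0, 0, 0, 0, 0], [0, 0, 0, 0, 0, 0], [0, 0, 0, 0, 0, 0]],
])

```text
clock: 22.7
eef_pos: [0.6069, -0.1104, 0.2697]
tool_rot: [-0.018, 1.0, 0.0, 0.002]
ft_force: [-0.7, -0.2, 0.6]
grip_width: 0.0383
```

```bash
python3 st.py
python3 - <<'E'
from h import *
c,o=snap("w12")
crop(c["color"],240,80,400,230,5,"pics/w12c.png")
E
```

```text
clock 22.7
eef_pos [ 0.6069 -0.1104  0.2697]
ft_force [-0.6811 -0.1512  0.5888]
ft_torque [-0.0017  0.0481  0.0287]
[[-0.9993, 0.003], [-0.0362, 0.0003], [-0.003, -1.0]]
```

View pics/w12.png

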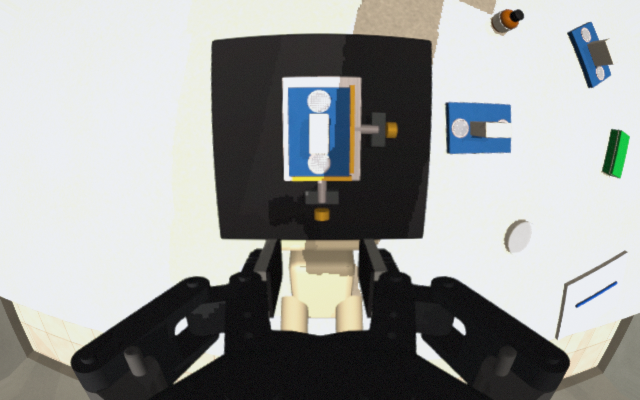

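View pics/w12c.png

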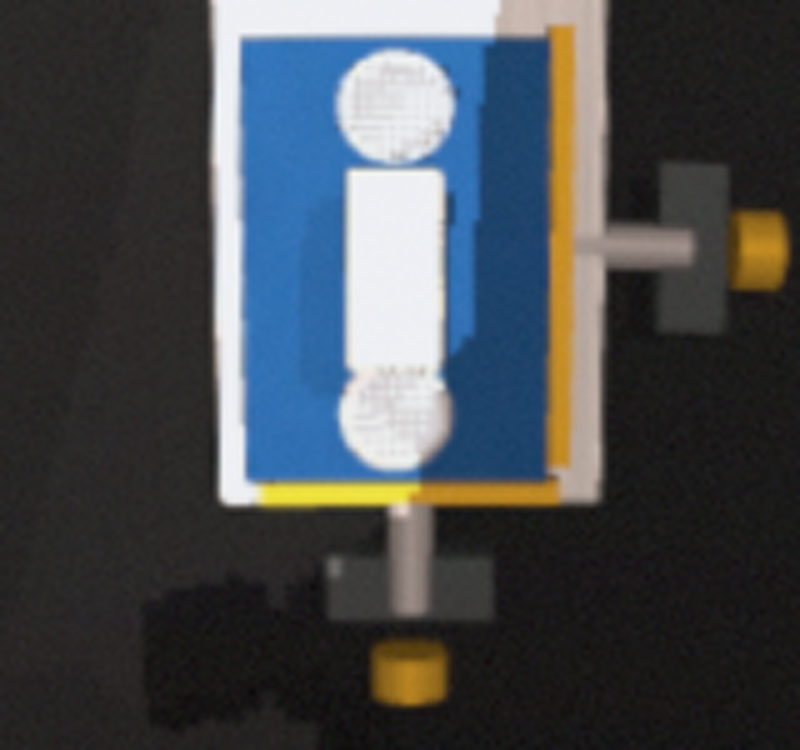

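The carrier sits square, with its edges flush on both brass bars (crop column 550 and row 482) and a margin on both open sides. The bystanders haven't moved, so I'm handing it in.

```bash
python3 -c "
from workcell import *
print(job_done())"
```

```text
the job is handed in; nothing more can be done
None
```

The smallest blue carrier is on the microscope platform, seated against both brass stops and released. I handed the job in at about 23 s of the 61 s allowed.

- **Set-down:** I lowered it clear of both bars with about 5 N of downward load, then slid it flat into the corner.
- **Push on the stops:** the last wrist reading before letting go was about 5.0 N in x and 5.6 N in y. The peaks were about 5.9 N and 6.3 N. These include platform friction of roughly 1–2 N, so the force on each stop is probably 3–5 N, not measured exactly.
- **Final picture:** no visible gap at either stop, square, no edge overhanging. The bottle, slide box and dish look unmoved in this picture, though I did not measure them. The gripper was clear and reading no contact force.
- **Centring:** with about 5 N on the stops, just before release, the carrier's centre was about 2.6 mm to +x and 2 mm to -y of the platform's. That is within the 3 mm allowed, but I did not re-measure it after letting go.
- **Readings that disagreed:** the first top and wrist estimates of the carrier's position differed by about 3 mm in y, so I took the average and let the jaws centre it. The wrist force readings were noisy, about ±0.7 N.

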